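Unlock the balance and scoop a sample into its bowl

TASK

First free the balance on the bench: slide its transport lock fully to the open-padlock end, up to the stop. Then use the scoop to bring one scoopful of the white sample pieces, three or more, from the clear tub into the balance's bowl, without spilling or touching the pieces with the fingers, and put the scoop back in the tub. Leave the other things on the bench where they are.

Things in the scene. Friction and masses are not known exactly. Their poses are not given: they have to be found in the camera images.
- balance: Laboratory balance, fixed to the bench: low light-grey case 300 x 240 mm (x by y), dark deck with its top 62 mm above the bench. Origin at the centre of its underside; +x points from the display to the rear, z up. A sloping console with the display is at the front (-x, up to 76 mm high), a steel weighing bowl on the rear part, and the transport lock on the side deck at y = -88 mm.
- lock (a joint): Transport lock slide on the balance's deck, in m: 0 = locked (nearest the display, shut padlock sign), 0.040 = free, at the end stop (towards the rear, open padlock sign). It slides along the balance's +x, needs about 3 N and stays where it is left.
- lock_grip (a point): Centre of the top of the lock's ribbed white grip: 28 mm long (along the slide), 16 mm wide, 20 mm high over the deck (its top is 84 mm above the bench). The nearest part of the bowl is 35 mm beside it. The point's axes are the balance's.
- bowl (a point): Middle of the hollow of the round steel weighing bowl: on its axis, 20 mm above its inner floor and 19 mm below its rim (the rim is 110 mm, this point 91 mm above the bench). Inside, the bowl is 94 mm across at the floor and 138 mm at the rim. It does not come off.
- tub: Clear open plastic tub 250 x 145 x 55 mm (x, y, z) standing fast on the bench (it does not slide); walls and floor 3.5 mm. Origin at the centre of its underside; x runs along its length: the scoop stands at the -x end, the pieces lie towards the +x end wall.
- scoop: Loose metal hand scoop (about 130 g), standing flat on the tub floor, its open mouth towards the tub's +x end. Pan 85 mm long (x) and 85 mm wide (y), floor 2 mm, side walls 24 mm high tapering down to the open front lip, back wall 26 mm. The pieces slide out when it is tipped mouth-down by more than about 25 degrees. Origin at the centre of its underside; +x points out of the mouth, z up.
- scoop_grip (a point): Point to hold on the scoop's grey handle: a bar 18 mm wide (scoop y) and 14 mm thick that rises from the back of the pan, leaning 30 degrees back (towards the scoop's -x). This point is 82 mm behind and 88 mm above the scoop's origin; the handle bar reaches 40 mm farther up and about 60 mm farther down along its length.
- scoop_lip (a point): Middle of the scoop's front lip, at its underside, 42.5 mm ahead of the scoop's origin.
- chip0: One of six alike white mineral pieces, a rounded lump about 24 mm across and 19 mm high, 15 g; origin at its centre.
- chip1: One of six alike white mineral pieces, a rounded lump about 24 mm across and 19 mm high, 15 g; origin at its centre.
- chip2: One of six alike white mineral pieces, a rounded lump about 24 mm across and 19 mm high, 15 g; origin at its centre.
- chip3: One of six alike white mineral pieces, a rounded lump about 24 mm across and 19 mm high, 15 g; origin at its centre.
- chip4: One of six alike white mineral pieces, a rounded lump about 24 mm across and 19 mm high, 15 g; origin at its centre.
- chip5: One of six alike white mineral pieces, a rounded lump about 24 mm across and 19 mm high, 15 g; origin at its centre.
- jar: Bystander: small glass jar with a white cap, 52 mm across, 75 mm high, beyond the tub's +x end. Origin under its centre.
- flask: Bystander: amber bottle, 60 mm across, 140 mm high, behind the balance. Origin under its centre.
- brush: Bystander: flat brush 170 mm long with a wooden handle, lying on the bench in front of the balance's display. Origin under its middle.

How it is judged:
By the outcome, as a careful person would: the job done as asked, in the order asked, and still so for the second after the job is handed in, with the robot touching nothing.
It also fails if it takes over 67 s, if anything falls off the work surface, if the arm or the gripper's body presses on something with over 40 N, if the wrist force passes 120 N, or if a joint passes its speed limit or range.

ROBOT

A 7-joint arm with a two-finger parallel gripper is mounted at the origin on the work surface. World frame = base frame: x ahead of the robot, y to its left, z up, the work surface at z = 0. Lengths are in m, angles in rad, forces in N, time in s.
With the tool pointing down it reaches from about 0.4 to 0.85 m from the base axis. Payload 4.4 kg.
Tool frame: the origin (TCP) lies midway between the tips of the shut fingers; the grasp point (between the pads) lies 19 mm behind it; z points along the fingers, x is the direction in which the jaws open and shut, and the axes are right-handed (so a half turn about z gives the same grasp; the last joint's range is limited). The gripper opens to 94 mm and grips with 3 to 60 N. Pads are 16 mm wide; open, the fingers measure 119 mm over their backs; the gripper's body (75 mm by 177 mm) begins 78 mm behind the grasp point.
Start: joints at [1.132, 0.628, 0.038, 1.517, -0.027, 0.996, -0.02], TCP at [0.237, -0.605, 0.205] pointing down, gripper open.
Joint ranges: [-3.06, 3.06], [-0.37, 2.12], [-1.25, 1.32], [0.18, 2.47], [-1.1, 4.24], [0.23, 1.98], [-2.94, 2.94]. Speed limits (rad/s): [2.57, 2.57, 3.14, 3.14, 3.14, 3.14, 3.14].

INTERFACE

Orientations are given as a rotation vector (axis times angle).
In Python, from cell import get_obs, grab_frame, close_job gives the robot as it stands. The module is installed in compiled form; this text tells all that it offers.
- The arm moves only by the shell command python3 -m crank 'ROWS' [FORCE]. ROWS is a JSON object of lists of equal length, an entry for each row: "gripper": the gripper's target within -1 to 1 (fully open at 1, half-way at 0, shut at -1); "delta_pos": the shift along the tool's x, y, z in units of 0.02 m (1.0 is 0.02 m), a list of three; "angular": the turn, a rotation vector about the tool's x, y, z in units of 4 degrees (1.0 is 4 degrees), a list of three. In form: {"gripper": [gripper, ...], "delta_pos": [[dx, dy, dz], ...], "angular": [[ax, ay, az], ...]}. A call has 1 to 12 rows; each row shifts and turns the pose as measured when the row begins, along the tool's axes as they then stand; what a row does not reach is not made up. A row lasts 1/12 s, in which the tool goes at most 41.7 mm and 7.16 degrees, less where a joint would pass 70% of its speed; a pose out of reach is approached as far as the arm can. A call with a number of a shift or a turn outside -1 to 1 is refused whole. A call with a gripper value outside its range is refused whole. The fingers move at their own pace and stop on an object; FORCE is the grip in N (left out, the last holds). Time passes only in rows, so rows that do not move let the fingers close. It gives the time, the measured TCP pose, the force and the opening at its end, in the units of the state.
- get_obs(): the state, without advancing time (a new reading comes with each control period).
- grab_frame(name): name is "scene" or "top"; returns a dict with "color" (400x640x3 uint8, red, green, blue), "z_map" (400x640 float32, m along the optical axis (not along the pixel's ray), 0 where there is no reading), "camera_matrix" (3x3 intrinsics, pixels), "camera_from_world" (4x4, takes a point from world to camera coordinates). Camera axes: x right, y down, z forward; pixel columns grow to the right and rows downward; lengths in m; the calibration is good to about 2 mm. A picture is of the moment at which its call begins.
- close_job(): hands the job in, once; it reports no verdict.
The state is a dict: "time": time; "qpos": joint angles; "joint_velocities": joint speeds; "tau": joint torques, N m; "ee_pos": TCP position; "eef_rot": TCP orientation; "ft_force": force on the tool from outside, world axes, zero at the start; "ft_torque": the same for the moment, N m; "opening": finger opening in m.
Only numpy, scipy, OpenCV 4.12 (cv2) and the standard library are available. Lean on these libraries where they do the work, as an engineer would, in place of code of your own. Each camera call takes 0.05 s, during which the arm holds its last target.

## Working session

There is one attempt and no reset: what is moved stays moved. The work goes in short steps, Python scripts to look and compute and a shell command to move; the robot and the scene stay as the last step left them, time stands still between calls to the robot, and variables do not carry over. Pictures are saved under pics/ and viewed, and the job is handed in when it is done.

```bash
mkdir -p pics; ls
python3 - <<'E'
from cell import get_obs, grab_frame
import cv2, numpy as np
print(get_obs())
for n in ("scene","top"):
    f=grab_frame(n); cv2.imwrite(f"pics/{n}0.png",f["color"][:,:,::-1])
    print(n,f["camera_matrix"].round(2).tolist(),f["camera_from_world"].round(4).tolist())
    np.savez(f"{n}0.npz",**f)
E
```

```text
pics
{'time': 0.0, 'qpos': array([ 1.13218273,  0.62931073,  0.03844125,  1.5183167 , -0.02700055,
        0.99629259, -0.02002349]), 'joint_velocities': array([ 3.22664718e-05, -9.49112677e-04,  1.19718920e-03, -3.22306379e-04,
        3.45327388e-04,  1.73600075e-05, -1.77652689e-04]), 'tau': array([-4.28643052e-04, -5.49734759e+01,  1.14337943e+00, -1.86630160e+01,
       -5.22390590e-02,  2.38148833e-02,  1.50322585e-04]), 'ee_pos': array([ 0.23655039, -0.60474391,  0.20459345]), 'eef_rot': array([-2.59380708e+00,  1.77072277e+00,  2.36434478e-03]), 'ft_force': array([-0.30759439,  0.05051963,  0.0114196 ]), 'ft_torque': array([ 0.0152367 ,  0.00266029, -0.02389327]), 'opening': 0.09397004568981596}
scene [[422.75, 0.0, 320.25], [0.0, 422.75, 195.83], [0.0, 0.0, 1.0]] [[0.2125, 0.9771, 0.0053, -0.0783], [0.7518, -0.16, -0.6397, -0.37], [-0.6242, 0.1399, -0.7686, 1.2237], [0.0, 0.0, 0.0, 1.0]]
top [[366.67, 0.0, 320.41], [0.0, 366.67, 203.95], [0.0, 0.0, 1.0]] [[-0.0076, -1.0, 0.0022, -0.0085], [-0.9935, 0.0073, -0.1138, 0.5496], [0.1137, -0.0031, -0.9935, 0.8035], [0.0, 0.0, 0.0, 1.0]]
```

View pics/scene0.png

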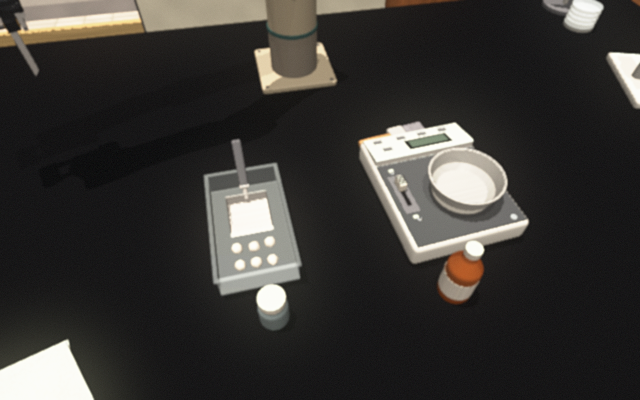

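View pics/top0.png

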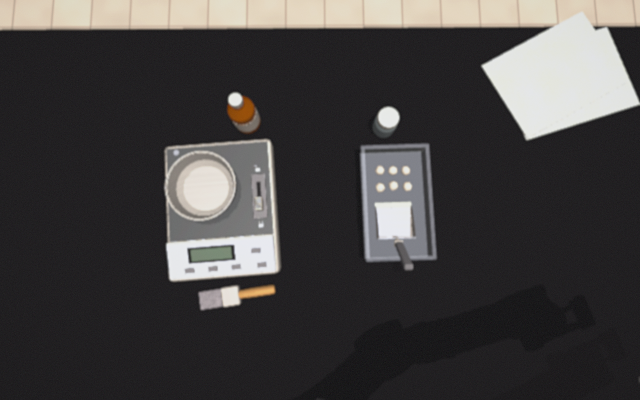

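The scene view shows the tub at about (250,225) with the scoop at (250,210) and six pieces at (255,252). The balance is at (440,190) and its lock at (402,185). The top view shows the tub at (398,203), the scoop pan at (395,220), the bowl at (203,186) and the lock at (260,190). I'll zoom in next.

```bash
cat > h.py <<'E'
import numpy as np, cv2
def load(n): return dict(np.load(n))
def ray(f,u,v):
    T=f["camera_from_world"];K=f["camera_matrix"];R=T[:3,:3];c=-R.T@T[:3,3]
    return c,R.T@np.linalg.inv(K)@np.array([u,v,1.])
def onz(f,u,v,z):
    c,d=ray(f,u,v);return c+d*(z-c[2])/d[2]
def two(f,uv,g,st):
    c1,d1=ray(f,*uv);c2,d2=ray(g,*st)
    A=np.stack([d1,-d2],1);s=np.linalg.lstsq(A,c2-c1,rcond=None)[0]
    p,q=c1+d1*s[0],c2+d2*s[1];return (p+q)/2,np.linalg.norm(p-q)
def proj(f,p):
    q=f["camera_matrix"]@(f["camera_from_world"]@np.append(p,1))[:3];return q[:2]/q[2]
def depthpt(f,u,v):
    c,d=ray(f,u,v);return c+d*f["z_map"][int(round(v)),int(round(u))]
E
python3 - <<'E'
from h import *
t=load("top0.npz");s=load("scene0.npz")
def crop(f,x,y,w,h,k,n):
    im=cv2.resize(f["color"][y:y+h,x:x+w,::-1],None,fx=k,fy=k,interpolation=cv2.INTER_CUBIC);cv2.imwrite(n,im)
crop(t,350,130,100,145,4,"pics/t_tub.png");crop(t,155,130,135,160,3.7,"pics/t_bal.png");crop(s,190,130,120,170,3.5,"pics/s_tub.png");crop(s,350,115,180,150,4,"pics/s_bal.png")
E
```

```text
(no output)
```

View pics/t_tub.png

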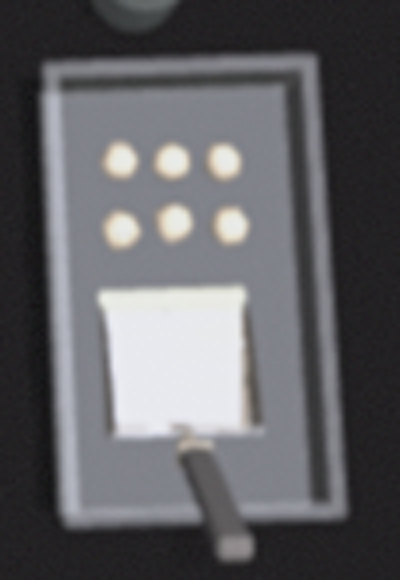

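View pics/t_bal.png

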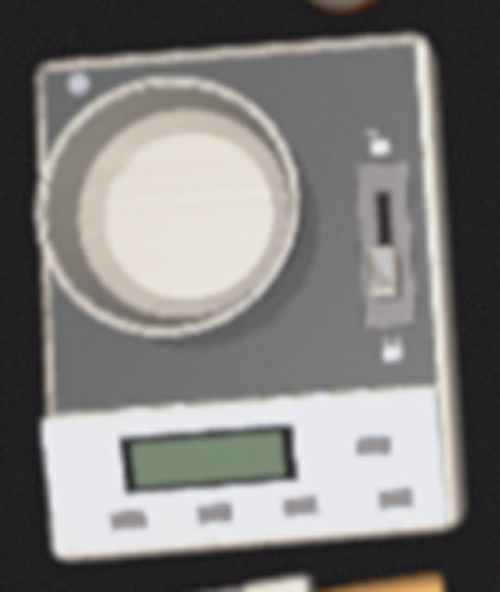

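View pics/s_tub.png

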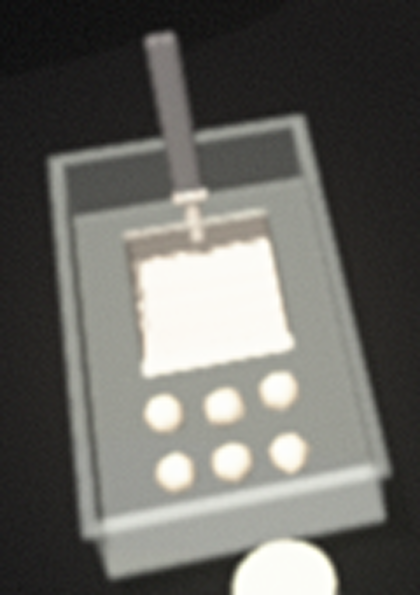

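View pics/s_bal.png

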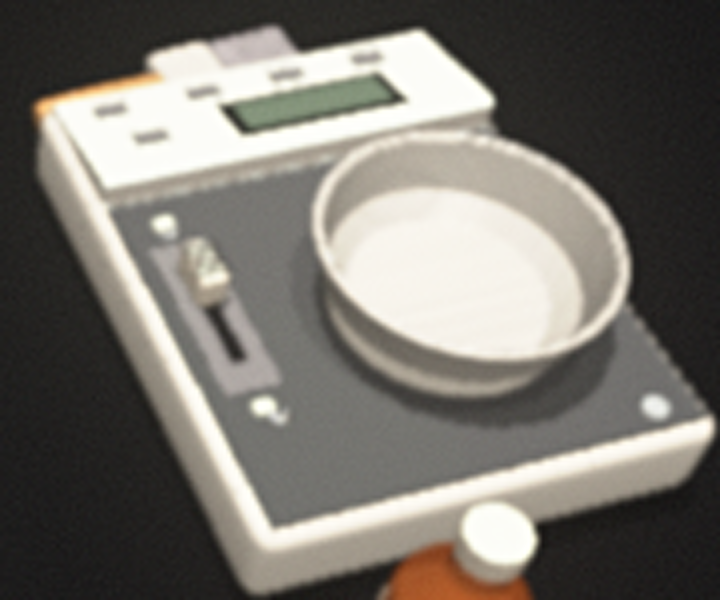

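Run:
```python
from h import *
np.set_printoptions(precision=4,suppress=True)
t=load("top0.npz");s=load("scene0.npz")
T=lambda x,y:(350+x/4-.4,130+y/4-.4); B=lambda x,y:(155+x/3.7-.4,130+y/3.7-.4)
S=lambda x,y:(190+x/3.5-.4,130+y/3.5-.4); D=lambda x,y:(350+x/4-.4,115+y/4-.4)
print("tub rim top");[print(onz(t,*T(*p),.055)) for p in [(44,63),(316,56),(347,520),(62,527)]]
print("tub rim scene");[print(onz(s,*S(*p),.055)) for p in [(82,538),(388,472),(304,116),(48,158)]]
print("scoop lip corners top/scene");[print(onz(t,*T(*p),.0065)) for p in [(100,297),(246,295)]];[print(onz(s,*S(*p),.0065)) for p in [(147,376),(293,348)]]
print("back top");[print(onz(t,*T(*p),.0315)) for p in [(112,435),(265,431)]];[print(onz(s,*S(*p),.0295)) for p in [(125,235),(268,211)]]
print("handle top end", two(t,T(235,547),s,S(160,38)), "bottom",two(t,T(196,445),s,S(190,195)))
def blobs(f,box):
    x,y,w,h=box;g=f["color"][y:y+h,x:x+w].min(2);m=(g>165).astype(np.uint8)
    n,l,st,c=cv2.connectedComponentsWithStats(m)
    return [(c[i]+[x,y],st[i,4]) for i in range(1,n) if 10<st[i,4]<120]
print("chips");
for c,a in blobs(t,(370,158,50,36)): print(c,a,onz(t,*c,.016))
for c,a in blobs(s,(225,232,55,42)): print(c,a,onz(s,*c,.016))
print("lock top", onz(t,*B(383,270),.084), onz(s,*D(203,262),.084), two(t,B(383,270),s,D(203,262)))
print("deck corners .062",[onz(t,*B(*p),.062) for p in [(38,65),(418,40),(437,388),(48,412)]])
print("icons",[onz(t,*B(*p),.062) for p in [(380,145),(393,350)]],[onz(s,*D(*p),.062) for p in [(265,410),(163,225)]])
print("bowl rim top", [onz(t,*B(*p),.110) for p in [(168,78),(172,335),(38,205),(298,205)]])
print("bowl rim scene", [onz(s,*D(*p),.110) for p in [(408,132),(540,362),(315,215),(628,275)]])
```

```text
tub rim top
[ 0.6791 -0.1041  0.055 ]
[ 0.6821 -0.2576  0.055 ]
[ 0.4232 -0.2638  0.055 ]
[ 0.4206 -0.1087  0.055 ]
tub rim scene
[ 0.6827 -0.2554  0.055 ]
[ 0.6776 -0.1032  0.055 ]
[ 0.422  -0.1076  0.055 ]
[ 0.4249 -0.2616  0.055 ]
scoop lip corners top/scene
[ 0.5517 -0.1398  0.0065]
[ 0.5523 -0.2255  0.0065]
[ 0.5592 -0.2215  0.0065]
[ 0.5573 -0.1378  0.0065]
back top
[ 0.4706 -0.1409  0.0315]
[ 0.4722 -0.2272  0.0315]
[ 0.4721 -0.2238  0.0295]
[ 0.4711 -0.1387  0.0295]
handle top end (array([ 0.4133, -0.1846,  0.1263]), np.float64(0.0016218392999083602)) bottom (array([ 0.4646, -0.1834,  0.0477]), np.float64(0.0022611268134617914))
chips
[379.8958 169.625 ] 48 [ 0.6313 -0.1527  0.016 ]
[392.7115 169.7115] 52 [ 0.6309 -0.1828  0.016 ]
[405.9  169.62] 50 [ 0.6309 -0.2138  0.016 ]
[393.4737 185.0702] 57 [ 0.5944 -0.1835  0.016 ]
[380.2157 186.9216] 51 [ 0.5903 -0.1524  0.016 ]
[407.6182 185.7818] 55 [ 0.5925 -0.2165  0.016 ]
[241.3217 233.7304] 115 [ 0.5622 -0.2012  0.016 ]
[269.     240.8776] 98 [ 0.5903 -0.1503  0.016 ]
[253.3636 245.4444] 99 [ 0.5944 -0.1812  0.016 ]
[236.1237 2
[... 195 characters left out ...]
 [0.5475 0.1204 0.084 ] [0.5483 0.1222 0.084 ] (array([0.5478, 0.1214, 0.0835]), np.float64(0.0019282872203169423))
deck corners .062 [array([0.676 , 0.3334, 0.062 ]), array([0.6899, 0.1046, 0.062 ]), array([0.4801, 0.0916, 0.062 ]), array([0.4678, 0.3191, 0.062 ])]
icons [array([0.6255, 0.1268, 0.062 ]), array([0.5026, 0.1176, 0.062 ])] [array([0.6262, 0.1295, 0.062 ]), array([0.5013, 0.1201, 0.062 ])]
bowl rim top [array([0.6547, 0.2389, 0.11  ]), array([0.509 , 0.2324, 0.11  ]), array([0.5824, 0.3095, 0.11  ]), array([0.5814, 0.164 , 0.11  ])]
bowl rim scene [array([0.5072, 0.2416, 0.11  ]), array([0.6589, 0.2392, 0.11  ]), array([0.5519, 0.1739, 0.11  ]), array([0.6191, 0.3036, 0.11  ])]
```

Both views agree to about 2 mm. The tub centre is near (0.552,-0.182) at 1° yaw, the scoop grip near (0.433,-0.184,0.0915), the lock top at (0.548,0.121,0.084) at 4° yaw, and the bowl at (0.582,0.237). I'll push the lock first, with shut fingers behind its grip.

```bash
cat > go.py <<'E'
# python3 go.py x y z  az pitch : tells shift (units, current tool axes) and turn to target. az=azimuth(deg) of tool x, pitch=deg of mouth-down turn (from tool straight down) about world horizontal axis -toolx
import sys, numpy as np
from scipy.spatial.transform import Rotation as R
from cell import get_obs
np.set_printoptions(precision=2,suppress=True)
o=get_obs();Rc=R.from_rotvec(o["eef_rot"])
a=np.array(list(map(float,sys.argv[1:])))
if len(a):
    az=np.radians(a[3]);x=np.array([np.cos(az),np.sin(az),0]);z=np.array([0,0,-1.]);Rt=R.from_matrix(np.stack([x,np.cross(z,x),z],1))*R.from_rotvec([-np.radians(a[4]),0,0])
    w=a[:3]-o["ee_pos"]
    print("shift units cur axes",Rc.inv().apply(w)/.02,"in target axes",Rt.inv().apply(w)/.02,"turn units",np.degrees((Rc.inv()*Rt).as_rotvec())/4)
m=Rc.as_matrix()
print("t",round(o["time"],2),"pos",o["ee_pos"].round(4),"x az",np.degrees(np.arctan2(m[1,0],m[0,0])).round(1),"z",m[:,2].round(3),"F",o["ft_force"].round(1),"op",round(o["opening"],4),"q",o["qpos"].round(2))
E
python3 go.py 0.51 0.1188 0.18 -86 0
```

```text
shift units cur axes [-28.71 -25.91   1.28] in target axes [-35.14 -16.16   1.23] turn units [0.   0.02 4.34]
t 0.1 pos [ 0.24 -0.6   0.2 ] x az -68.6 z [-0.  0. -1.] F [-0.2 -1.1 -0.8] op 0.0939 q [ 1.13  0.63  0.04  1.52 -0.03  1.   -0.02]
```

```bash
python3 -m crank '{"gripper":[-1,-1,-1,-1,-1,-1,-1,-1,-1,-1,-1,-1],"delta_pos":[[-1,-0.9,0],[-1,-0.9,0],[-1,-0.9,0],[-1,-0.9,0],[-1,-0.9,0],[-1,-0.9,0],[-1,-0.9,0],[-1,-0.9,0],[-1,-0.9,0],[-1,-0.9,0],[-1,-0.9,0],[-1,-0.9,0]],"angular":[[0,0,0],[0,0,0],[0,0,0],[0,0,0],[0,0,0],[0,0,0],[0,0,0],[0,0,0],[0,0,0],[0,0,0],[0,0,0],[0,0,0]]}' 20; python3 go.py 0.51 0.1188 0.18 -86 0
```

```text
time: 1.1
ee_pos: [0.3486, -0.2935, 0.1993]
eef_rot: [2.582, -1.787, -0.015]
ft_force: [-0.0, 0.1, -0.1]
opening: 0.0175
shift units cur axes [-16.44 -14.82   0.98] in target axes [-20.    -9.49   0.96] turn units [0.11 0.09 4.16]
t 1.1 pos [ 0.35 -0.29  0.2 ] x az -69.4 z [-0.01  0.   -1.  ] F [-0.   0.1 -0.1] op 0.0175 q [ 0.62  0.37  0.02  2.04 -0.01  0.75 -0.56]
```

```bash
python3 -m crank '{"gripper":[-1,-1,-1,-1,-1,-1,-1,-1,-1,-1,-1,-1],"delta_pos":[[-1,-0.9,0],[-1,-0.9,0],[-1,-0.9,0],[-1,-0.9,0],[-1,-0.9,0],[-1,-0.9,0],[-1,-0.9,0],[-1,-0.9,0],[-1,-0.9,0],[-1,-0.9,0],[-1,-0.9,0],[-1,-0.9,0]],"angular":[[0,0,0],[0,0,0],[0,0,0],[0,0,0],[0,0,0],[0,0,0],[0,0,0],[0,0,0],[0,0,0],[0,0,0],[0,0,0],[0,0,0]]}'; python3 go.py 0.51 0.1188 0.18 -86 0
```

```text
time: 2.1
ee_pos: [0.4669, 0.0238, 0.198]
eef_rot: [2.58, -1.786, -0.022]
ft_force: [0.1, 0.5, -1.1]
opening: 0.0003
shift units cur axes [-3.68 -3.7   0.9 ] in target axes [-4.59 -2.48  0.9 ] turn units [0.17 0.11 4.15]
t 2.1 pos [0.47 0.02 0.2 ] x az -69.4 z [-0.01  0.01 -1.  ] F [ 0.1  0.5 -1.1] op 0.0003 q [-0.07  0.39 -0.05  2.    0.02  0.76 -1.34]
```

```bash
python3 -m crank '{"gripper":[-1,-1,-1,-1,-1,-1,-1],"delta_pos":[[-0.8,-0.7,0.2],[-0.8,-0.6,0.2],[-0.8,-0.5,0.2],[-0.8,-0.4,0.2],[-0.8,-0.3,0.1],[-0.4,0,0],[0,0,0]],"angular":[[0,0,0.85],[0,0,0.85],[0.1,0.1,0.85],[0,0,0.85],[0,0,0.8],[0,0,0],[0,0,0]]}'; python3 go.py 0.511 0.1188 0.070 -86 0
```

```text
time: 2.68
ee_pos: [0.4966, 0.1346, 0.1775]
eef_rot: [2.289, -2.147, -0.009]
ft_force: [-0.9, 0.8, -0.5]
opening: 0.0009
shift units cur axes [ 0.85 -0.7   5.37] in target axes [ 0.84 -0.66  5.38] turn units [ 0.09  0.03 -0.08]
t 2.68 pos [0.5  0.13 0.18] x az -86.3 z [-0.01  0.   -1.  ] F [-0.9  0.8 -0.5] op 0.0009 q [-0.34  0.48  0.03  1.92 -0.02  0.75 -1.8 ]
```

```bash
python3 -m crank '{"gripper":[-1,-1,-1,-1,-1,-1,-1,-1,-1],"delta_pos":[[0.4,-0.4,0],[0.4,-0.3,0.5],[0,0,1],[0,0,1],[0,0,1],[0,0,1],[0,0,0.5],[0,0,0.2],[0,0,0]],"angular":[[0,0,0],[0,0,0],[0,0,0],[0,0,0],[0,0,0],[0,0,0],[0,0,0],[0,0,0],[0,0,0]]}'; python3 go.py 0.53 0.1202 0.070 -86 0
```

```text
time: 3.43
ee_pos: [0.5168, 0.0988, 0.0673]
eef_rot: [2.275, -2.158, 0.003]
ft_force: [-0.3, 0.1, 0.0]
opening: 0.0004
shift units cur axes [-1.04 -0.71 -0.14] in target axes [-1.02 -0.73 -0.14] turn units [ 0.04 -0.08 -0.24]
t 3.43 pos [0.52 0.1  0.07] x az -87.0 z [-0.   -0.01 -1.  ] F [-0.3  0.1  0. ] op 0.0004 q [-0.26  0.66  0.03  1.98 -0.02  0.51 -1.74]
```

```bash
python3 -m crank '{"gripper":[-1,-1,-1,-1,-1],"delta_pos":[[-0.5,0.1,-0.1],[-0.5,0.1,0],[0,0,0],[0,0,0],[0,0,0]],"angular":[[0,0,-0.2],[0,0,0],[0,0,0],[0,0,0],[0,0,0]]}'; python3 go.py 0.53 0.1202 0.070 -86 0
```

```text
time: 3.85
ee_pos: [0.5133, 0.1185, 0.0715]
eef_rot: [2.292, -2.145, 0.007]
ft_force: [-0.5, -0.3, -0.1]
opening: 0.0005
shift units cur axes [-0.03 -0.84  0.08] in target axes [-0.03 -0.84  0.07] turn units [-0.01 -0.07 -0.05]
t 3.85 pos [0.51 0.12 0.07] x az -86.2 z [ 0.   -0.01 -1.  ] F [-0.5 -0.3 -0.1] op 0.0005 q [-0.3   0.65  0.03  1.98 -0.02  0.51 -1.76]
```

```bash
python3 -m crank '{"gripper":[-1,-1,-1,-1,-1,-1,-1],"delta_pos":[[0,-0.3,0],[0,-0.3,0],[0,-0.3,0],[0,-0.3,0],[0,-0.3,0],[0,-0.3,0],[0,-0.3,0]],"angular":[[0,0,0],[0,0,0],[0,0,0],[0,0,0],[0,0,0],[0,0,0],[0,0,0]]}'; python3 go.py 0.566 0.1225 0.070 -86 0
python3 -m crank '{"gripper":[-1,-1,-1],"delta_pos":[[0,-0.25,0],[0,-0.25,0],[0,-0.25,0]],"angular":[[0,0,0],[0,0,0],[0,0,0]]}'; python3 go.py 0.566 0.1225 0.070 -86 0
```

```text
time: 4.43
ee_pos: [0.5537, 0.1219, 0.072]
eef_rot: [2.289, -2.138, -0.003]
ft_force: [-2.9, 0.1, 1.9]
opening: 0.0005
shift units cur axes [ 0.01 -0.62  0.1 ] in target axes [ 0.01 -0.61  0.1 ] turn units [ 0.12 -0.08 -0.02]
t 4.43 pos [0.55 0.12 0.07] x az -86.1 z [-0.01 -0.01 -1.  ] F [-2.9  0.1  1.9] op 0.0005 q [-0.29  0.69  0.03  1.86 -0.02  0.6  -1.75]
time: 4.68
ee_pos: [0.5616, 0.1223, 0.071]
eef_rot: [2.278, -2.128, -0.021]
ft_force: [-15.0, -0.7, 12.5]
opening: 0.0002
shift units cur axes [ 0.   -0.22  0.04] in target axes [ 0.   -0.22  0.05] turn units [ 0.38 -0.09 -0.02]
t 4.68 pos [0.56 0.12 0.07] x az -86.1 z [-0.03 -0.01 -1.  ] F [-15.   -0.7  12.5] op 0.0002 q [-0.28  0.71  0.02  1.82 -0.02  0.64 -1.74]
```

```bash
python3 -m crank '{"gripper":[-1,-1],"delta_pos":[[0,-0.2,0],[0,-0.2,0]],"angular":[[0,0,0],[0,0,0]]}'; python3 go.py
python3 - <<'E'
from h import *
from cell import grab_frame
for n,(x,y,w,h) in (("scene",(350,80,180,150)),("top",(155,130,135,160))):
    f=grab_frame(n);np.savez(n+"1.npz",**f)
    cv2.imwrite(f"pics/{n}1.png",cv2.resize(f["color"][y:y+h,x:x+w,::-1],None,fx=3.7,fy=3.7,interpolation=cv2.INTER_CUBIC))
E
```

```text
time: 4.85
ee_pos: [0.5613, 0.1221, 0.07]
eef_rot: [2.268, -2.118, -0.039]
ft_force: [-9.6, -0.6, 9.3]
opening: 0.0003
t 4.85 pos [0.56 0.12 0.07] x az -86.1 z [-0.04 -0.01 -1.  ] F [-9.6 -0.6  9.3] op 0.0003 q [-0.28  0.72  0.02  1.8  -0.03  0.67 -1.74]
```

View pics/scene1.png

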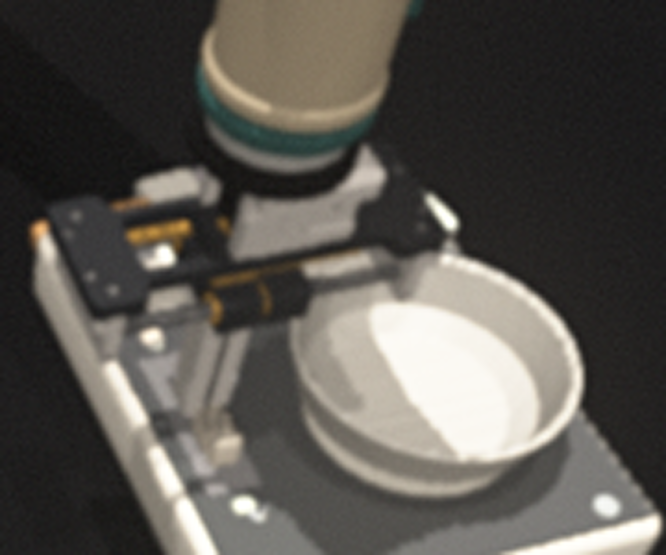

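View pics/top1.png

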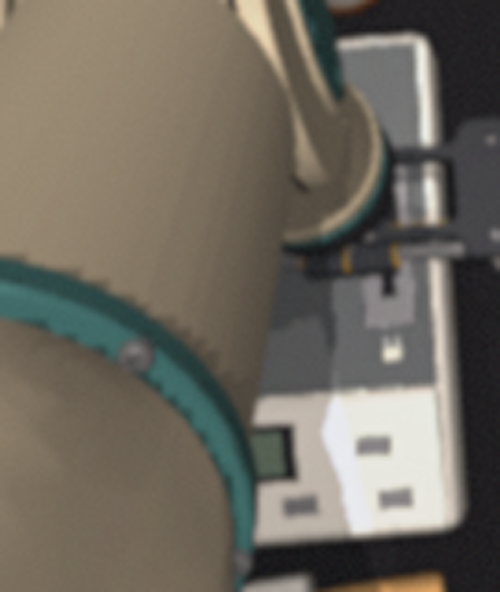

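```bash
python3 -m crank '{"gripper":[-1,-1,-1,-1,-1,-1,-1,-1,-1,-1,-1,-1],"delta_pos":[[0,0.5,0],[0,0.5,0],[0,0,-1],[0,0,-1],[0,0,-1],[0,0,-1],[0,0,-1],[1,0.5,-0.5],[1,0.5,0],[1,0.5,0],[1,0.5,0],[1,0.5,0]],"angular":[[0.5,0,0],[0.2,0,0],[0,0,0],[0,0,0],[0,0,0],[0,0,0],[0,0,0],[0,0,0],[0,0,0],[0,0,0],[0,0,0],[0,0,0]]}'; python3 go.py
python3 - <<'E'
from h import *
from cell import grab_frame
for n,(x,y,w,h) in (("scene",(350,115,180,150)),("top",(155,130,135,160))):
    f=grab_frame(n);np.savez(n+"1.npz",**f)
    cv2.imwrite(f"pics/{n}2.png",cv2.resize(f["color"][y:y+h,x:x+w,::-1],None,fx=4 if n=="scene" else 3.7,fy=4 if n=="scene" else 3.7,interpolation=cv2.INTER_CUBIC))
E
```

```text
time: 5.95
ee_pos: [0.5185, 0.0197, 0.1878]
eef_rot: [-2.282, 2.116, -0.055]
ft_force: [-0.9, 0.7, -0.7]
opening: 0.0003
t 5.95 pos [0.52 0.02 0.19] x az -85.7 z [ 0.04 -0.   -1.  ] F [-0.9  0.7 -0.7] op 0.0003 q [-0.12  0.44  0.04  1.95 -0.01  0.71 -1.58]
```

View pics/scene2.png

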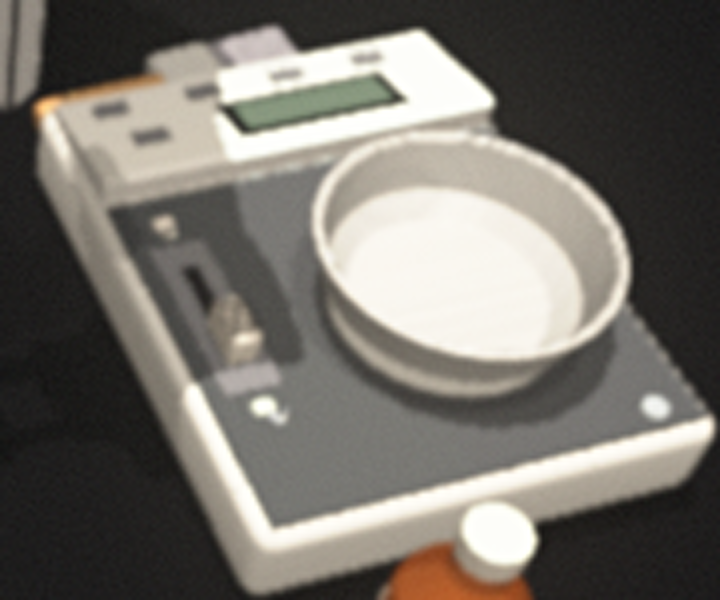

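View pics/top2.png

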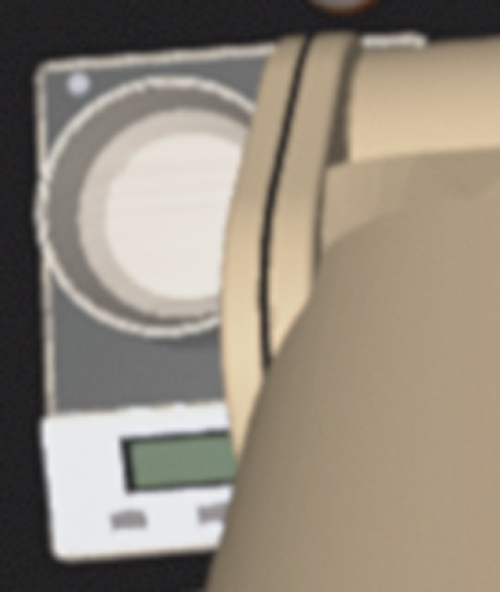

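Run:
```python
from h import *
s=load("scene1.npz");D=lambda x,y:(350+x/4-.4,115+y/4-.4)
a=onz(s,*D(203,262),.084)
for p in [(233,318),(235,322)]: b=onz(s,*D(*p),.084);print(b,np.linalg.norm(b-a))
# front top edge of the grip before/after
a=onz(s,*D(212,287),.084);b=onz(s,*D(243,340),.084);print(a,b,b-a)
a=onz(s,*D(212,305),.064);b=onz(s,*D(243,362),.064);print(a,b,b-a)
from cell import grab_frame
print(proj(s,[.588,.1241,.084])*4-[1400-1.6,460-1.6])
```

```text
[0.58566507 0.12432203 0.084     ] 0.03738093487987479
[0.58823787 0.12440414 0.084     ] 0.03995425370710846
[0.56481892 0.12105081 0.084     ] [0.59959243 0.12430492 0.084     ] [0.03477351 0.0032541  0.        ]
[0.5602065  0.12593669 0.064     ] [0.59785234 0.12850959 0.064     ] [0.03764585 0.0025729  0.        ]
[234.22750608 321.72847458]
```

The lock appears to have travelled 37–40 mm, which isn't precise enough to confirm it reached the stop. I'll push again, a bit higher and firmly, and compare.

```bash
python3 -m crank '{"gripper":[-1,-1,-1,-1,-1,-1,-1],"delta_pos":[[-1,0,0],[-1,0,0],[-1,0,0],[-1,0,0],[-1,0,0],[0,0,0],[0,0,0]],"angular":[[-0.3,0,0],[-0.3,0,0],[0,0,0],[0,0,0],[0,0,0],[0,0,0],[0,0,0]]}'; python3 go.py 0.545 0.1215 0.075 -86 0
```

```text
time: 6.63
ee_pos: [0.5229, 0.1208, 0.1888]
eef_rot: [-2.282, 2.145, -0.028]
ft_force: [-0.2, -0.1, -0.4]
opening: 0.0004
shift units cur axes [-0.   -1.    5.71] in target axes [ 0.04 -1.11  5.69] turn units [-0.27 -0.1  -0.11]
t 6.63 pos [0.52 0.12 0.19] x az -86.4 z [ 0.02 -0.01 -1.  ] F [-0.2 -0.1 -0.4] op 0.0004 q [-0.32  0.48  0.04  1.87 -0.01  0.77 -1.78]
```

```bash
python3 -m crank '{"gripper":[-1,-1,-1,-1,-1,-1,-1,-1],"delta_pos":[[0,-0.5,1],[0,0,1],[0,0,1],[0,0,1],[0,0,1],[0,0,0.7],[0,0,0],[0,0,0]],"angular":[[-0.3,0,0],[0,0,0],[0,0,0],[0,0,0],[0,0,0],[0,0,0],[0,0,0],[0,0,0]]}'; python3 go.py 0.56 0.1222 0.075 -86 0
```

```text
time: 7.3
ee_pos: [0.5446, 0.1149, 0.0725]
eef_rot: [-2.28, 2.156, -0.024]
ft_force: [0.2, 0.3, 1.0]
opening: 0.0007
shift units cur axes [-0.32 -0.79 -0.12] in target axes [-0.31 -0.79 -0.12] turn units [-0.19 -0.12 -0.2 ]
t 7.3 pos [0.54 0.11 0.07] x az -86.8 z [ 0.01 -0.01 -1.  ] F [0.2 0.3 1. ] op 0.0007 q [-0.29  0.68  0.03  1.91 -0.02  0.54 -1.76]
```

```bash
python3 -m crank '{"gripper":[-1,-1,-1,-1],"delta_pos":[[-0.3,-0.2,-0.2],[0,-0.25,0],[0,-0.25,0],[0,-0.25,0]],"angular":[[-0.2,0,-0.2],[0,0,0],[0,0,0],[0,0,0]]}'; python3 go.py 
python3 -m crank '{"gripper":[-1,-1,-1],"delta_pos":[[0,-0.35,0],[0,-0.4,0],[0,-0.5,0]],"angular":[[0,0,0],[0,0,0],[0,0,0]]}'; python3 go.py
python3 -m crank '{"gripper":[-1,-1],"delta_pos":[[0,-0.7,0],[0,-0.7,0]],"angular":[[0,0,0],[0,0,0]]}'; python3 go.py
```

```text
time: 7.63
ee_pos: [0.5621, 0.1197, 0.0788]
eef_rot: [2.287, -2.139, 0.006]
ft_force: [-12.0, 1.4, 6.2]
opening: 0.0009
t 7.63 pos [0.56 0.12 0.08] x az -86.2 z [-0.   -0.01 -1.  ] F [-12.    1.4   6.2] op 0.0009 q [-0.28  0.69  0.03  1.84 -0.02  0.62 -1.75]
time: 7.88
ee_pos: [0.5622, 0.1195, 0.078]
eef_rot: [2.259, -2.112, -0.044]
ft_force: [-19.8, -0.7, 18.3]
opening: 0.0004
t 7.88 pos [0.56 0.12 0.08] x az -86.1 z [-0.06 -0.02 -1.  ] F [-19.8  -0.7  18.3] op 0.0004 q [-0.27  0.71  0.02  1.78 -0.02  0.7  -1.74]
time: 8.05
ee_pos: [0.562, 0.1193, 0.0765]
eef_rot: [2.227, -2.079, -0.1]
ft_force: [-25.8, -1.2, 23.6]
opening: 0.0005
t 8.05 pos [0.56 0.12 0.08] x az -86.0 z [-0.11 -0.02 -0.99] F [-25.8  -1.2  23.6] op 0.0005 q [-0.27  0.74  0.02  1.73 -0.03  0.79 -1.73]
```

At 26 N the fingers stay at x = 0.562, the same place as the first push, so the lock is against its stop. I'll back off and go to the scoop.

```bash
python3 -m crank '{"gripper":[-1,-1,-1,-1,-1,-1,-1,1,1,1,1,1],"delta_pos":[[0,0.7,0],[0,0.5,0],[0,0,-1],[0,0,-1],[0,0,-1],[0,0,-1],[0,0,-1],[1,0.3,0],[1,0.3,0],[1,0.3,0],[1,0.3,0],[1,0.3,0]],"angular":[[-0.5,0,0],[-0.5,0,0],[-0.5,0,0],[0,0,0],[0,0,0],[0,0,0],[0,0,0],[0,0,-0.2],[0,0,-0.2],[0,0,-0.2],[0,0,-0.1],[0,0,0]]}'; python3 go.py 0.4325 -0.184 0.18 -89 0
python3 - <<'E'
from h import *
from cell import grab_frame
f=grab_frame("scene");x,y,w,h=350,115,180,150
cv2.imwrite("pics/scene3.png",cv2.resize(f["color"][y:y+h,x:x+w,::-1],None,fx=4,fy=4,interpolation=cv2.INTER_CUBIC))
E
```

```text
time: 9.05
ee_pos: [0.5428, 0.018, 0.1956]
eef_rot: [2.228, -1.966, -0.211]
ft_force: [-0.3, 0.3, 0.1]
opening: 0.0306
shift units cur axes [9.34 6.4  2.22] in target axes [10.    5.69  0.78] turn units [ 3.09 -0.19  1.53]
t 9.05 pos [0.54 0.02 0.2 ] x az -82.8 z [-0.21 -0.03 -0.98] F [-0.3  0.3  0.1] op 0.0306 q [-0.1   0.61  0.02  1.62  0.    1.13 -1.53]
```

View pics/scene3.png

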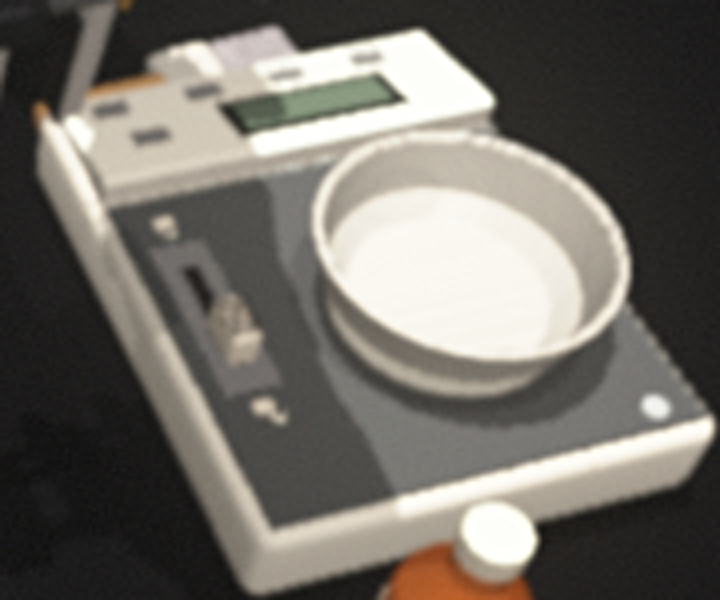

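The lock grip at (233,322) hasn't moved since the first push, so it is at the stop. Next is the scoop.

```bash
python3 -m crank '{"gripper":[1,1,1,1,1,1,1,1,1,1,1,1],"delta_pos":[[1,0.5,0],[1,0.5,0],[1,0.5,0],[1,0.6,0],[1,0.6,0],[1,0.6,0],[1,0.6,0],[1,0.6,0],[0.8,0.6,0],[0.5,0.3,0],[0,0,0],[0,0,0]],"angular":[[0.8,0,0.3],[0.8,0,0.3],[0.8,0,0.3],[0.6,0,0.3],[0,0,0.2],[0,0,0],[0,0,0],[0,0,0],[0,0,0],[0,0,0],[0,0,0],[0,0,0]]}';python3 go.py 0.4325 -0.184 0.18 -89 0
```

```text
time: 10.1
ee_pos: [0.4443, -0.1932, 0.21]
eef_rot: [-2.222, 2.217, -0.052]
ft_force: [0.6, 0.3, -0.1]
opening: 0.0939
shift units cur axes [-0.49  0.62  1.47] in target axes [-0.47  0.58  1.5 ] turn units [-0.35 -0.32 -0.22]
t 10.1 pos [ 0.44 -0.19  0.21] x az -89.9 z [ 0.03 -0.02 -1.  ] F [ 0.6  0.3 -0.1] op 0.0939 q [ 0.29  0.37  0.07  1.99 -0.02  0.75 -1.2 ]
```

```bash
python3 -m crank '{"gripper":[1,1,1,1,1,1,1,1,1,1],"delta_pos":[[-0.2,0.3,0.8],[-0.2,0.3,0.8],[0,0,1],[0,0,1],[0,0,1],[0,0,1],[0,0,0.7],[0,0,0.3],[0,0,0],[0,0,0]],"angular":[[0,-0.1,-0.2],[0,-0.2,0],[0,0,0],[0,0,0],[0,0,0],[0,0,0],[0,0,0],[0,0,0],[0,0,0],[0,0,0]]}';python3 go.py 0.4325 -0.184 0.0725 -89 0
```

```text
time: 10.93
ee_pos: [0.4496, -0.1774, 0.0758]
eef_rot: [-2.233, 2.168, -0.046]
ft_force: [0.8, -0.2, 0.2]
opening: 0.0939
shift units cur axes [0.31 0.87 0.13] in target axes [0.32 0.86 0.17] turn units [-0.59 -0.    0.18]
t 10.93 pos [ 0.45 -0.18  0.08] x az -88.3 z [ 0.04  0.   -1.  ] F [ 0.8 -0.2  0.2] op 0.0939 q [ 0.32  0.59  0.02  2.13 -0.06  0.38 -1.15]
```

```bash
python3 -m crank '{"gripper":[1,1,1,1,1],"delta_pos":[[0.2,0.4,0],[0.1,0.4,0.1],[0,0,0.05],[0,0,0],[0,0,0]],"angular":[[0,0,0.1],[0,0,0.1],[0,0,0],[0,0,0],[0,0,0]]}';python3 go.py 0.4325 -0.184 0.0725 -89 0
python3 - <<'E'
from h import *
from cell import grab_frame
f=grab_frame("scene");x,y,w,h=170,60,150,150
cv2.imwrite("pics/scene4.png",cv2.resize(f["color"][y:y+h,x:x+w,::-1],None,fx=4,fy=4,interpolation=cv2.INTER_CUBIC))
E
```

```text
time: 11.35
ee_pos: [0.4343, -0.1849, 0.075]
eef_rot: [-2.214, 2.183, -0.053]
ft_force: [0.9, 0.7, 0.2]
opening: 0.094
shift units cur axes [-0.05  0.1   0.12] in target axes [-0.05  0.09  0.12] turn units [-0.67 -0.03 -0.04]
t 11.35 pos [ 0.43 -0.18  0.07] x az -89.2 z [ 0.05 -0.   -1.  ] F [0.9 0.7 0.2] op 0.094 q [ 0.35  0.58  0.01  2.16 -0.06  0.35 -1.14]
```

View pics/scene4.png

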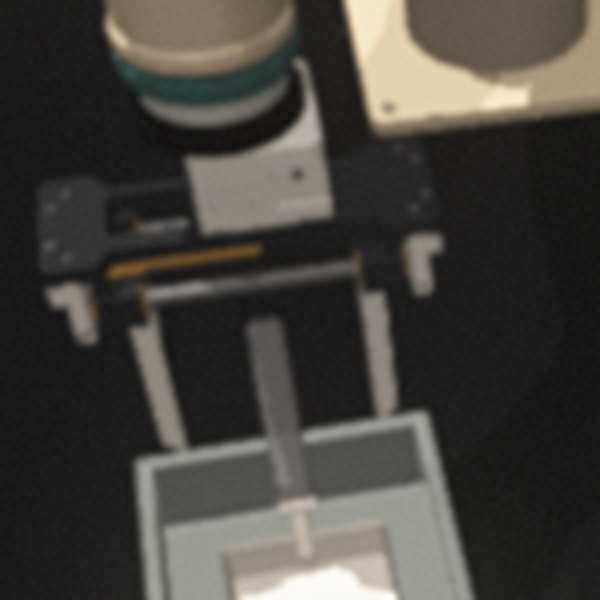

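The handle is centred between the fingers, which sit above the tub rim. Closing now.

```bash
python3 -m crank '{"gripper":[-1,-1,-1,-1,-1,-1,-1,-1,-1,-1,-1,-1],"delta_pos":[[0,0.05,0.05],[0,0,0],[0,0,0],[0,0,0],[0,0,0],[0,0,0],[0,0,0],[0,0,0],[0,0,0],[0,0,0],[0,0,0],[0,0,0]],"angular":[[0,0,0],[0,0,0],[0,0,0],[0,0,0],[0,0,0],[0,0,0],[0,0,0],[0,0,0],[0,0,0],[0,0,0],[0,0,0],[0,0,0]]}' 60;python3 go.py 0.4325 -0.184 0.0725 -89 0
```

```text
time: 12.4
ee_pos: [0.4346, -0.1849, 0.0743]
eef_rot: [-2.214, 2.181, -0.056]
ft_force: [-1.4, 1.6, 3.4]
opening: 0.018
shift units cur axes [-0.04  0.11  0.08] in target axes [-0.04  0.1   0.09] turn units [-0.7  -0.04 -0.03]
t 12.4 pos [ 0.43 -0.18  0.07] x az -89.1 z [ 0.05 -0.   -1.  ] F [-1.4  1.6  3.4] op 0.018 q [ 0.35  0.58  0.01  2.17 -0.06  0.35 -1.14]
```

```bash
python3 -m crank '{"gripper":[-1,-1,-1,-1,-1,-1,-1,-1,-1,-1,-1,-1],"delta_pos":[[0,-0.2,0.03],[0,-0.35,0.03],[0,-0.35,0.03],[0,-0.35,0.03],[0,-0.35,0.03],[0,-0.35,0.03],[0,-0.35,0.03],[0,-0.35,0.03],[0,-0.35,0.03],[0,-0.35,0.03],[0,-0.35,0.03],[0,0,0]],"angular":[[0,0,0],[0,0,0],[0,0,0],[0,0,0],[0,0,0],[0,0,0],[0,0,0],[0,0,0],[0,0,0],[0,0,0],[0,0,0],[0,0,0]]}' 60;python3 go.py 0.53 -0.183 0.0725 -89 -3
cat > look.py <<'E'
import sys
from h import *
from cell import grab_frame
n,x,y,w,h,k,o=sys.argv[1:8];x,y,w,h=map(int,(x,y,w,h));f=grab_frame(n);np.savez(n+"_last.npz",**f)
cv2.imwrite(o,cv2.resize(f["color"][y:y+h,x:x+w,::-1],None,fx=float(k),fy=float(k),interpolation=cv2.INTER_CUBIC))
E
python3 look.py scene 170 100 160 190 3.1 pics/s5.png
```

```text
time: 13.4
ee_pos: [0.5125, -0.1853, 0.0745]
eef_rot: [-2.213, 2.186, -0.054]
ft_force: [1.2, 0.4, 0.1]
opening: 0.0178
shift units cur axes [-0.1  -0.87  0.14] in target axes [-0.1  -0.87  0.15] turn units [ 0.09 -0.05 -0.08]
t 13.4 pos [ 0.51 -0.19  0.07] x az -89.3 z [ 0.05 -0.   -1.  ] F [1.2 0.4 0.1] op 0.0178 q [ 0.28  0.65  0.03  1.97 -0.07  0.47 -1.19]
```

View pics/s5.png

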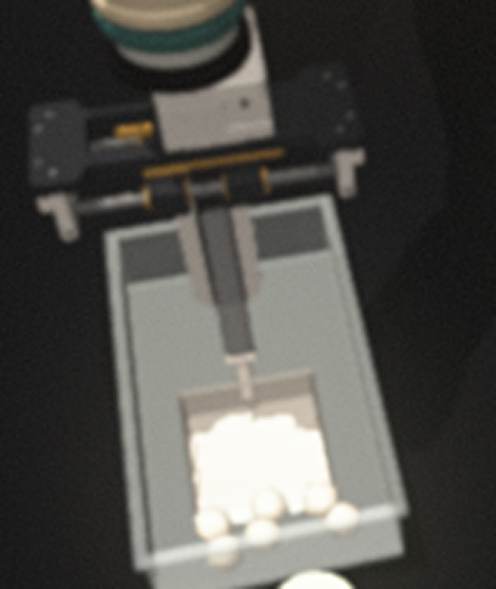

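The front row appears to be riding onto the lip at (215,520), (268,502) and (320,498), and the back row is near the end wall. I'll keep going.

```bash
python3 -m crank '{"gripper":[-1,-1,-1,-1,-1,-1],"delta_pos":[[0,-0.2,0.05],[0,-0.3,0.05],[0,-0.3,0.05],[0,-0.3,0.05],[0,-0.3,0.05],[0,0,0.03]],"angular":[[0,0,0],[0,0,0],[0,0,0],[0,0,0],[0,0,0],[0,0,0]]}' 60;python3 go.py 0.545 -0.183 0.0725 -89 -3
python3 look.py scene 170 100 160 190 3.1 pics/s6.png
```

```text
time: 13.95
ee_pos: [0.5386, -0.1864, 0.0744]
eef_rot: [-2.211, 2.192, -0.051]
ft_force: [1.3, 1.2, 5.5]
opening: 0.0177
shift units cur axes [-0.17 -0.32  0.11] in target axes [-0.17 -0.32  0.11] turn units [ 0.14 -0.06 -0.12]
t 13.95 pos [ 0.54 -0.19  0.07] x az -89.5 z [ 0.04 -0.   -1.  ] F [1.3 1.2 5.5] op 0.0177 q [ 0.26  0.68  0.04  1.9  -0.07  0.52 -1.21]
```

View pics/s6.png

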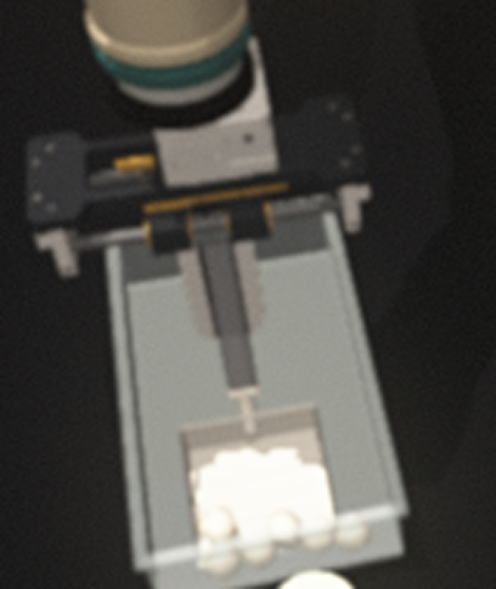

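```bash
python3 -m crank '{"gripper":[-1,-1,-1,-1,-1],"delta_pos":[[-0.05,-0.2,0.05],[-0.05,-0.25,0.05],[0,-0.25,0.05],[0,-0.2,0.03],[0,0,0]],"angular":[[0,0,0],[0,0,0],[0,0,0],[0,0,0],[0,0,0]]}' 60;python3 go.py 0.545 -0.183 0.0725 -89 -3
python3 look.py scene 190 190 130 100 5 pics/s7.png
```

```text
time: 14.42
ee_pos: [0.5519, -0.186, 0.0746]
eef_rot: [-2.212, 2.199, -0.043]
ft_force: [1.1, 1.1, 1.5]
opening: 0.0178
shift units cur axes [-0.15  0.35  0.09] in target axes [-0.16  0.35  0.09] turn units [ 0.25 -0.06 -0.16]
t 14.42 pos [ 0.55 -0.19  0.07] x az -89.7 z [ 0.04 -0.   -1.  ] F [1.1 1.1 1.5] op 0.0178 q [ 0.25  0.69  0.05  1.86 -0.07  0.56 -1.22]
```

View pics/s7.png

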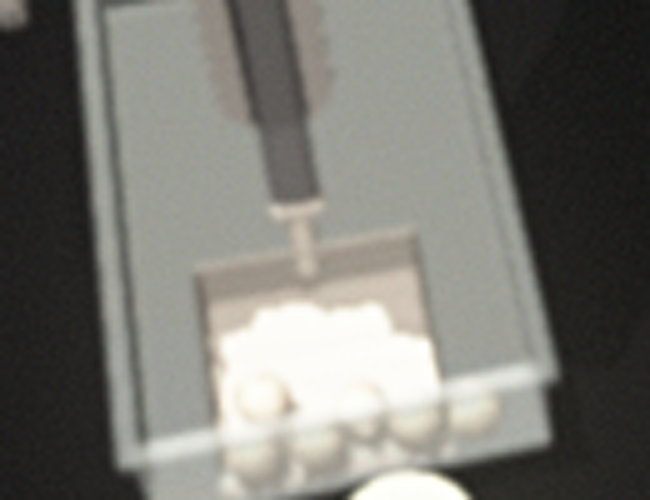

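The lip is at the end wall. Five pieces sit in the pan, at (262,395), (255,455), (318,445), (362,405) and (412,415), and one is outside at (472,410). Next I'll tilt the mouth up by about 15°.

```bash
python3 -m crank '{"gripper":[-1,-1,-1,-1,-1,-1,-1,-1],"delta_pos":[[0,0.05,0],[0,0.1,0],[0,0.1,0],[0,0.1,0],[0,0.1,0],[0,0.1,0],[0,0,-0.1],[0,0,0]],"angular":[[0.5,0,0],[0.6,0,0],[0.6,0,0],[0.6,0,0],[0.6,0,0],[0.6,0,0],[0.3,0,0],[0,0,0]]}' 60;python3 go.py 0.545 -0.183 0.0725 -89 -18
python3 look.py scene 190 190 130 100 5 pics/s8.png
```

```text
time: 15.13
ee_pos: [0.5317, -0.1779, 0.0675]
eef_rot: [-2.103, 2.082, -0.223]
ft_force: [-1.1, -1.0, -2.4]
opening: 0.0176
shift units cur axes [ 0.26 -0.7  -0.1 ] in target axes [ 0.27 -0.71 -0.03] turn units [ 1.21  0.2  -0.14]
t 15.13 pos [ 0.53 -0.18  0.07] x az -89.3 z [ 0.23  0.02 -0.97] F [-1.1 -1.  -2.4] op 0.0176 q [ 0.28  0.64  0.08  2.1  -0.65  0.23 -0.6 ]
```

View pics/s8.png

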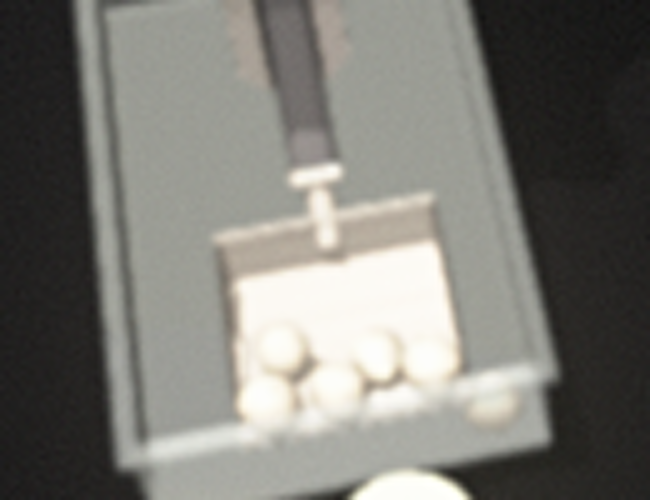

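Five pieces are in the pan at about 13° of tilt. I'll lift slowly while tilting further.

```bash
python3 -m crank '{"gripper":[-1,-1,-1,-1,-1,-1,-1,-1,-1,-1],"delta_pos":[[0,-0.0,-0.3],[0,-0.0,-0.4],[0,-0.1,-0.4],[0,-0.1,-0.4],[0,-0.12,-0.5],[0,-0.12,-0.5],[0,-0.12,-0.5],[0,-0.12,-0.5],[0,-0.12,-0.4],[0,0,0]],"angular":[[0,0,0],[0,0,0],[0.2,0,0],[0.2,0,0],[0.2,0,0],[0.2,0,0],[0.2,0,0],[0.2,0,0],[0.2,0,0],[0,0,0]]}' 60;python3 go.py 0.545 -0.183 0.2 -89 -20
python3 look.py scene 160 130 150 170 3.5 pics/s9.png
```

```text
time: 16.02
ee_pos: [0.5274, -0.1793, 0.1562]
eef_rot: [-2.044, 2.019, -0.329]
ft_force: [0.8, -0.0, -1.6]
opening: 0.0177
shift units cur axes [ 0.16 -1.55 -1.78] in target axes [ 0.2  -1.57 -1.76] turn units [ 0.17  0.18 -0.11]
t 16.02 pos [ 0.53 -0.18  0.16] x az -89.2 z [ 0.33  0.02 -0.94] F [ 0.8 -0.  -1.6] op 0.0177 q [ 0.32  0.46  0.07  2.15 -0.64  0.29 -0.58]
```

View pics/s9.png

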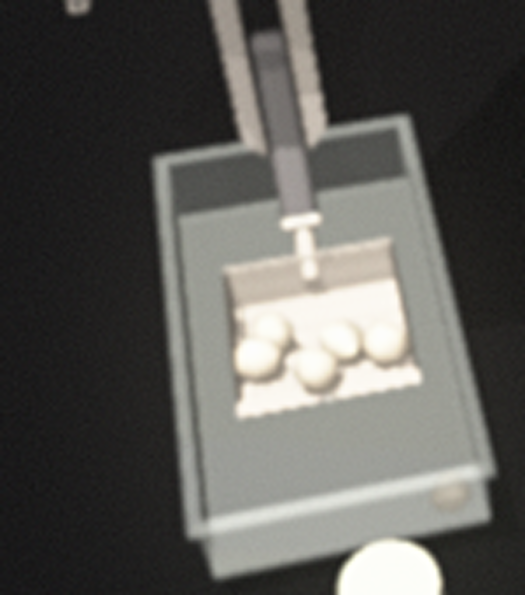

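Five pieces are held well in the pan (around (265,330)–(385,340)) and one is left in the tub at (450,492). I'll lift and carry to the bowl.

```bash
python3 -m crank '{"gripper":[-1,-1,-1,-1,-1,-1,-1,-1,-1,-1,-1,-1],"delta_pos":[[0,-0.1,-0.3],[0,-0.2,-0.5],[0,-0.2,-0.6],[-0.1,-0.2,-0.6],[-0.3,-0.2,-0.6],[-0.5,-0.2,-0.6],[-0.6,-0.2,-0.6],[-0.7,-0.2,-0.6],[-0.7,-0.15,-0.6],[-0.8,-0.1,-0.4],[-0.8,0,0],[-0.8,0,0]],"angular":[[0,0,0],[0,0,0],[0,0,0],[0,0,0],[0,0,0],[0,0,0],[0,0,0],[0,0,0],[0,0,0],[0,0,0],[0,0,0],[0,0,0]]}' 60;python3 go.py 0.48 0.237 0.27 -89 -18
python3 look.py scene 160 0 320 300 2 pics/s10.png
```

```text
time: 17.07
ee_pos: [0.5208, -0.0746, 0.2744]
eef_rot: [-2.042, 2.036, -0.316]
ft_force: [-0.3, -0.0, -1.9]
opening: 0.0178
shift units cur axes [-15.59   2.    -0.17] in target axes [-15.61   1.75  -0.34] turn units [-0.15  0.17 -0.23]
t 17.07 pos [ 0.52 -0.07  0.27] x az -89.7 z [ 0.32  0.02 -0.95] F [-0.3 -0.  -1.9] op 0.0178 q [-0.17  0.23  0.37  2.08 -0.3   0.55 -1.15]
```

View pics/s10.png

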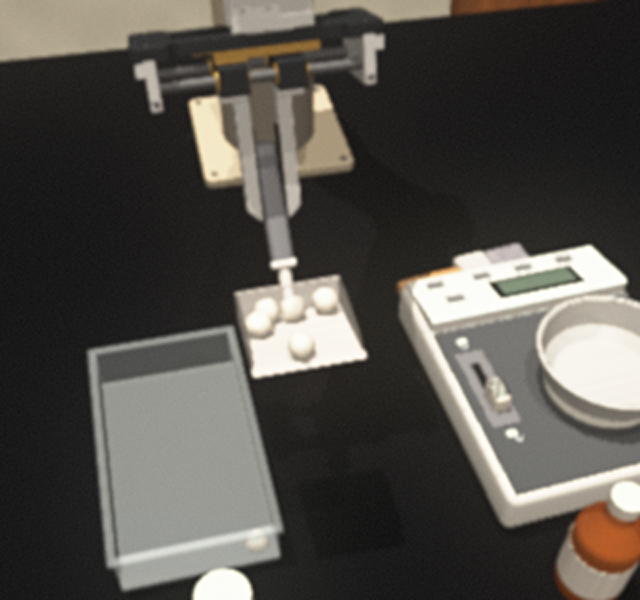

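```bash
python3 -m crank '{"gripper":[-1,-1,-1,-1,-1,-1,-1,-1,-1,-1,-1,-1],"delta_pos":[[-0.8,0.1,0],[-0.8,0.1,0],[-0.8,0.1,0],[-0.8,0.1,0],[-0.8,0.1,0],[-0.8,0.1,0],[-0.8,0.1,0],[-0.8,0.1,0],[-0.8,0.1,0],[-0.8,0.1,0],[-0.8,0.1,0],[-0.8,0.1,0]],"angular":[[0,0,0],[0,0,0],[0,0,0],[0,0,0],[0,0,0],[0,0,0],[0,0,0],[0,0,0],[0,0,0],[0,0,0],[0,0,0],[0,0,0]]}' 60;python3 go.py 0.48 0.237 0.27 -89 -18
```

```text
time: 18.12
ee_pos: [0.4916, 0.1254, 0.2674]
eef_rot: [-2.051, 2.046, -0.307]
ft_force: [-1.1, -0.1, -2.0]
opening: 0.0175
shift units cur axes [-5.59  0.51 -0.23] in target axes [-5.59  0.42 -0.27] turn units [ 0.05  0.12 -0.23]
t 18.12 pos [0.49 0.13 0.27] x az -89.7 z [ 0.31  0.01 -0.95] F [-1.1 -0.1 -2. ] op 0.0175 q [-0.75  0.22  0.45  2.12 -0.02  0.52 -1.87]
```

```bash
python3 -m crank '{"gripper":[-1,-1,-1,-1,-1,-1,-1,-1,-1],"delta_pos":[[-0.8,0.1,0],[-0.7,0.1,0],[-0.6,0.1,0],[-0.5,0,0],[-0.4,0,0],[-0.3,0,0],[-0.2,0,0],[0,0,0],[0,0,0]],"angular":[[0,0,0],[0,0,0],[0,0,0],[0,0,0],[0,0,0],[0,0,0],[0,0,0],[0,0,0],[0,0,0]]}' 60;python3 go.py 0.48 0.237 0.27 -89 -18
python3 look.py scene 300 50 240 220 2.7 pics/s11.png
```

```text
time: 18.87
ee_pos: [0.483, 0.2011, 0.2644]
eef_rot: [-2.061, 2.047, -0.305]
ft_force: [0.3, -0.2, -1.6]
opening: 0.0173
shift units cur axes [-1.8   0.05 -0.3 ] in target axes [-1.8   0.02 -0.3 ] turn units [ 0.15  0.07 -0.17]
t 18.87 pos [0.48 0.2  0.26] x az -89.6 z [ 0.3   0.01 -0.95] F [ 0.3 -0.2 -1.6] op 0.0173 q [-0.92  0.26  0.46  2.07  0.03  0.56 -2.08]
```

View pics/s11.png

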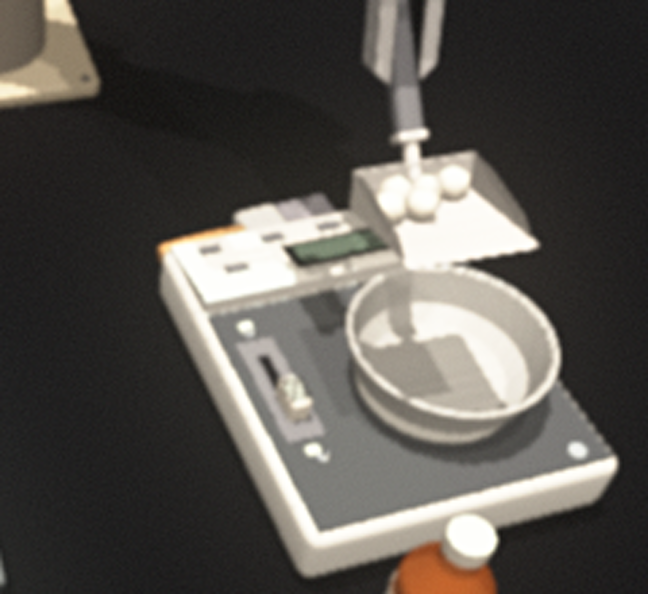

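```bash
python3 -m crank '{"gripper":[-1,-1,-1,-1,-1,-1,-1,-1,-1,-1,-1,-1],"delta_pos":[[-0.2,0,0],[-0.3,0,0],[-0.4,0,0],[-0.4,0,0],[-0.3,0,0],[-0.2,0,0],[0,0,0],[0,0,0],[0,0,0],[0,0,0],[0,0,0],[0,0,0]],"angular":[[0,0,0],[-0.3,0,0],[-0.5,0,0],[-0.6,0,0],[-0.6,0,0],[-0.6,0,0],[-0.6,0,0],[-0.6,0,0],[-0.6,0,0],[-0.6,0,0],[-0.4,0,0],[0,0,0]]}' 60;python3 go.py 0.475 0.237 0.235 -89 17
```

```text
time: 19.92
ee_pos: [0.4843, 0.235, 0.265]
eef_rot: [2.181, -2.18, -0.108]
ft_force: [1.0, -0.2, -2.0]
opening: 0.0178
shift units cur axes [-0.09  0.33  1.53] in target axes [-0.11  0.    1.57] turn units [-2.97  0.19 -0.22]
t 19.92 pos [0.48 0.23 0.27] x az -90.0 z [-0.09  0.01 -1.  ] F [ 1.  -0.2 -2. ] op 0.0178 q [-0.69  0.46  0.34  1.69 -0.21  1.1  -1.85]
```

```bash
python3 -m crank '{"gripper":[-1,-1,-1,-1,-1,-1,-1,-1],"delta_pos":[[0,0,0.2],[0,0,0.3],[0,-0.05,0.3],[0,-0.05,0.3],[0,-0.1,0.3],[0,-0.1,0.2],[0,-0.1,0],[0,0,0]],"angular":[[-0.3,0,0],[-0.5,0,0],[-0.5,0,0],[-0.4,0,0],[-0.4,0,0],[-0.3,0,0],[0,0,0],[0,0,0]]}' 60;python3 go.py 0.479 0.237 0.228 -89 22;python3 look.py scene 300 50 240 220 2.7 pics/s12.png
```

```text
time: 20.58
ee_pos: [0.4874, 0.2348, 0.2285]
eef_rot: [2.085, -2.084, -0.288]
ft_force: [0.0, -0.6, -0.5]
opening: 0.0176
shift units cur axes [-0.11  0.4   0.14] in target axes [-0.12  0.38  0.18] turn units [-1.71  0.22 -0.2 ]
t 20.58 pos [0.49 0.23 0.23] x az -90.1 z [-0.26  0.01 -0.96] F [ 0.  -0.6 -0.5] op 0.0176 q [-0.6   0.6   0.3   1.57 -0.28  1.25 -1.78]
```

View pics/s12.png

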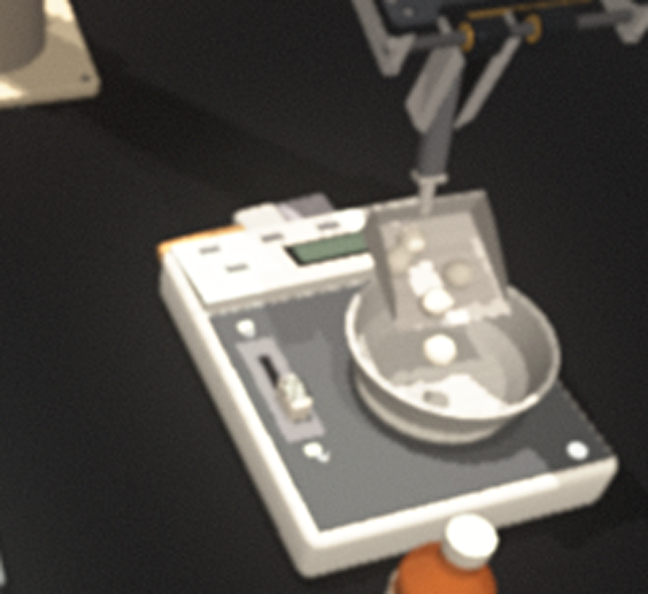

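One piece is falling into the bowl at (440,350) and the others are sliding at the lip over it. I'll keep tipping.

```bash
python3 -m crank '{"gripper":[-1,-1,-1,-1,-1,-1,-1,-1,-1,-1,-1,-1],"delta_pos":[[0,0,0],[0,0,0],[0,-0.1,0],[0,-0.2,0],[0,-0.2,0],[0,-0.2,0],[0,-0.2,-0.1],[0,-0.2,-0.1],[0,-0.1,-0.1],[0,-0.1,-0.1],[0,0,0],[0,0,0]],"angular":[[-0.2,0,0],[-0.4,0,0],[-0.6,0,0],[-0.8,0,0],[-0.8,0,0],[-0.8,0,0],[-0.8,0,0],[-0.8,0,0],[-0.8,0,0],[-0.8,0,0],[-0.4,0,0],[0,0,0]]}' 60;python3 go.py 0.5235 0.237 0.245 -89 42;python3 look.py scene 300 50 240 220 2.7 pics/s13.png
```

```text
time: 21.63
ee_pos: [0.5172, 0.2379, 0.2305]
eef_rot: [1.781, -1.757, -0.739]
ft_force: [0.3, 0.3, -2.9]
opening: 0.0172
shift units cur axes [ 0.03  0.29 -0.74] in target axes [ 0.05  0.25 -0.75] turn units [0.65 0.3  0.05]
t 21.63 pos [0.52 0.24 0.23] x az -89.7 z [-0.7   0.01 -0.71] F [ 0.3  0.3 -2.9] op 0.0172 q [-0.41  0.99  0.21  1.   -0.36  1.93 -1.77]
```

View pics/s13.png

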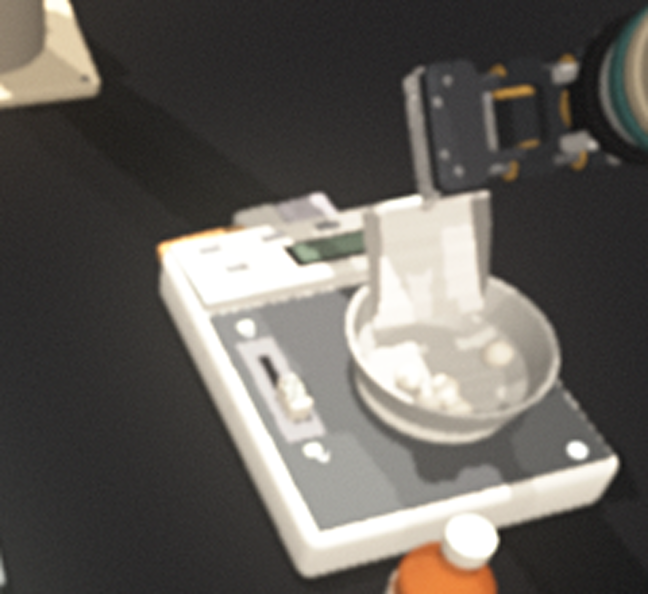

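The pan is empty and the pieces are in the bowl. I'll go straight up, level the scoop, then count them.

```bash
python3 -m crank '{"gripper":[-1,-1,-1,-1,-1,-1,-1,-1,-1,-1,-1,-1],"delta_pos":[[0,0.4,-0.4],[0,0.7,-0.7],[0,0.7,-0.7],[0,0.7,-0.7],[0,0.6,-0.7],[0,0,0],[0.3,0,0],[0.6,0,0],[0.8,0,0],[0.9,0,0],[0.9,0,0],[0.9,0,0]],"angular":[[0,0,0],[0,0,0],[0,0,0],[0.5,0,0],[1,0,0],[1,0,0],[1,0,0],[1,0,0],[1,0,0],[1,0,0],[1,0,0],[0.8,0,0]]}' 60;python3 go.py 0.45 -0.17 0.26 -89 -3;python3 look.py scene 300 50 240 220 2.7 pics/s14.png
```

```text
time: 22.68
ee_pos: [0.5142, 0.1541, 0.3297]
eef_rot: [2.184, -2.125, -0.193]
ft_force: [-0.2, 0.1, -1.1]
opening: 0.0175
shift units cur axes [16.21  3.11  3.53] in target axes [16.15  3.67  3.3 ] turn units [2.92 0.41 0.13]
t 22.68 pos [0.51 0.15 0.33] x az -88.6 z [-0.15  0.03 -0.99] F [-0.2  0.1 -1.1] op 0.0175 q [-0.31  0.43  0.02  1.52 -0.08  1.33 -1.81]
```

View pics/s14.png

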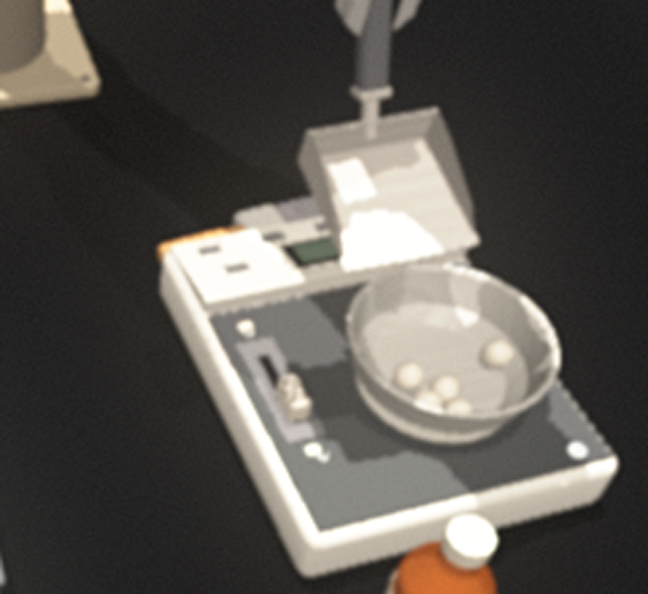

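The bowl holds all five pieces, at (410,375), (447,385), (428,400), (458,408) and (498,352). Now back to the tub.

```bash
python3 -m crank '{"gripper":[-1,-1,-1,-1,-1,-1,-1,-1,-1,-1,-1,-1],"delta_pos":[[1,0.1,0.1],[1,0.1,0.1],[1,0.2,0.1],[1,0.2,0.1],[1,0.2,0.2],[1,0.2,0.2],[1,0.2,0.2],[1,0.2,0.2],[1,0.2,0.2],[1,0.2,0.2],[1,0.2,0.2],[1,0.2,0.2]],"angular":[[0.5,0,0],[0.5,0.1,0],[0.5,0.1,0],[0.5,0.1,0],[0.5,0,0],[0.4,0,0],[0,0,0],[0,0,0],[0,0,0],[0,0,0],[0,0,0],[0,0,0]]}' 60;python3 go.py 0.45 -0.182 0.2 -89 -3
```

```text
time: 23.73
ee_pos: [0.4637, -0.0943, 0.3097]
eef_rot: [-2.203, 2.131, -0.087]
ft_force: [0.2, 0.5, -1.2]
opening: 0.0176
shift units cur axes [4.42 1.33 5.34] in target axes [4.37 1.05 5.44] turn units [-0.58  0.18  0.22]
t 23.73 pos [ 0.46 -0.09  0.31] x az -88.1 z [ 0.09  0.01 -1.  ] F [ 0.2  0.5 -1.2] op 0.0176 q [ 0.06  0.21  0.13  1.92 -0.07  0.93 -1.31]
```

```bash
python3 -m crank '{"gripper":[-1,-1,-1,-1,-1,-1,-1,-1,-1,-1,-1,-1],"delta_pos":[[1,0.1,0],[1,0.1,0],[0.8,0.1,0],[0.5,0.1,0.3],[0.3,0.1,0.6],[0,0,0.8],[0,0,0.8],[0,0,0.8],[0,0,0.8],[0,0,0.5],[0,0,0],[0,0,0]],"angular":[[-0.3,0,0.1],[-0.3,0.1,0.1],[0,0,0],[0,0,0],[0,0,0],[0,0,0],[0,0,0],[0,0,0],[0,0,0],[0,0,0],[0,0,0],[0,0,0]]}' 60;python3 go.py 0.45 -0.182 0.15 -89 -3;python3 look.py scene 170 60 160 240 2.4 pics/s15.png
```

```text
time: 24.73
ee_pos: [0.4539, -0.1702, 0.2337]
eef_rot: [-2.196, 2.17, -0.076]
ft_force: [0.5, -0.9, -0.4]
opening: 0.0179
shift units cur axes [0.6  0.51 4.16] in target axes [0.59 0.43 4.17] turn units [-0.29  0.03 -0.08]
t 24.73 pos [ 0.45 -0.17  0.23] x az -89.3 z [ 0.07  0.   -1.  ] F [ 0.5 -0.9 -0.4] op 0.0179 q [ 0.2   0.33  0.16  1.99 -0.12  0.76 -1.13]
```

View pics/s15.png

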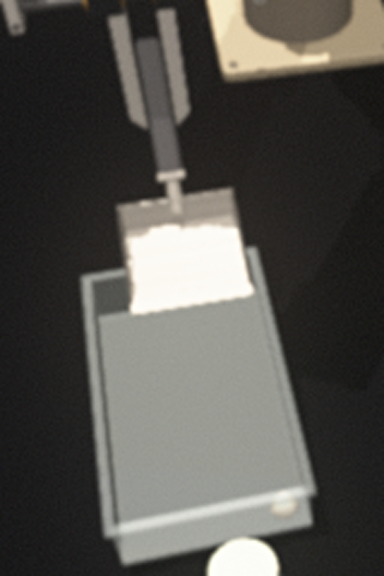

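```bash
python3 -m crank '{"gripper":[-1,-1,-1,-1,-1,-1,-1,-1,-1,-1,-1],"delta_pos":[[0.3,0,0.6],[0.3,0,0.9],[0,0,0.9],[0,0,0.9],[0,0,0.9],[0,0,0.9],[0,0,0.7],[0,0,0.6],[0,0,0.3],[0,0,0],[0,0,0]],"angular":[[-0.3,0,0],[0,0,0],[0,0,0],[0,0,0],[0,0,0],[0,0,0],[0,0,0],[0,0,0],[0,0,0],[0,0,0],[0,0,0]]}' 60;python3 go.py 0.45 -0.184 0.0745 -89 -3
```

```text
time: 25.7
ee_pos: [0.4742, -0.1843, 0.1113]
eef_rot: [-2.199, 2.166, -0.093]
ft_force: [0.4, -0.0, -1.9]
opening: 0.0172
shift units cur axes [-0.04  1.36  1.74] in target axes [-0.03  1.31  1.77] turn units [-0.4  -0.07 -0.03]
t 25.7 pos [ 0.47 -0.18  0.11] x az -89.1 z [ 0.08 -0.   -1.  ] F [ 0.4 -0.  -1.9] op 0.0172 q [ 0.26  0.54  0.11  2.08 -0.18  0.45 -1.05]
```

```bash
python3 -m crank '{"gripper":[-1,-1,-1,-1,-1,-1,-1],"delta_pos":[[0,0.3,0.3],[0,0.3,0.3],[0,0.3,0.3],[0,0.3,0.3],[0,0.2,0.3],[0,0,0],[0,0,0]],"angular":[[-0.3,0,0],[-0.2,0,0],[0,0,0],[0,0,0],[0,0,0],[0,0,0],[0,0,0]]}' 60;python3 go.py 0.45 -0.184 0.0745 -89 -3;python3 look.py scene 170 60 160 240 2.4 pics/s16.png
```

```text
time: 26.28
ee_pos: [0.4473, -0.1857, 0.0802]
eef_rot: [-2.218, 2.184, -0.06]
ft_force: [0.4, -0.6, -0.2]
opening: 0.0175
shift units cur axes [-0.08 -0.12  0.29] in target axes [-0.08 -0.12  0.29] turn units [ 0.08 -0.11 -0.03]
t 26.28 pos [ 0.45 -0.19  0.08] x az -89.1 z [ 0.05 -0.01 -1.  ] F [ 0.4 -0.6 -0.2] op 0.0175 q [ 0.27  0.59  0.1   2.13 -0.18  0.38 -1.04]
```

View pics/s16.png

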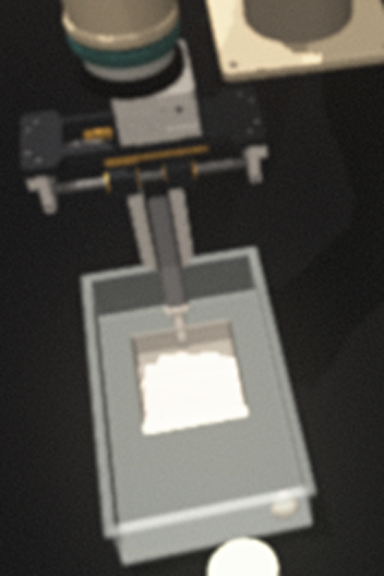

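Lower the last few millimetres until it touches.

```bash
python3 -m crank '{"gripper":[-1,-1,-1,-1,-1],"delta_pos":[[0,-0.1,0.1],[0,0,0.1],[0,0,0.1],[0,0,0.05],[0,0,0]],"angular":[[0,0,0],[0,0,0],[0,0,0],[0,0,0],[0,0,0]]}' 60;python3 go.py 0.45 -0.184 0.0745 -89 -3
```

```text
time: 26.75
ee_pos: [0.4514, -0.1861, 0.0741]
eef_rot: [-2.217, 2.183, -0.063]
ft_force: [-0.1, 1.4, 1.3]
opening: 0.0176
shift units cur axes [-0.1   0.07 -0.02] in target axes [-0.1   0.06 -0.02] turn units [ 0.04 -0.12 -0.02]
t 26.75 pos [ 0.45 -0.19  0.07] x az -89.1 z [ 0.05 -0.01 -1.  ] F [-0.1  1.4  1.3] op 0.0176 q [ 0.27  0.6   0.1   2.13 -0.18  0.37 -1.04]
```

```bash
python3 -m crank '{"gripper":[-0.6,-0.4,-0.2,0,0.3,0.6,1,1,1,1],"delta_pos":[[0,0,0],[0,0,0],[0,0,0],[0,0,0],[0,0,0],[0,0,0],[0,0,0],[0,0,0],[0,0,0],[0,0,0]],"angular":[[0,0,0],[0,0,0],[0,0,0],[0,0,0],[0,0,0],[0,0,0],[0,0,0],[0,0,0],[0,0,0],[0,0,0]]}';python3 go.py
python3 -m crank '{"gripper":[1,1,1,1,1,1,1,1,1,1,1,1],"delta_pos":[[0,0,-0.5],[0,0,-0.8],[0,0,-1],[0,0,-1],[0,0,-1],[0,0,-1],[0,0,-1],[0,0,-1],[1,0,-1],[1,0,-0.5],[1,0,0],[1,0,0]],"angular":[[0,0,0],[0,0,0],[0,0,0],[0,0,0],[0,0,0],[0,0,0],[0,0,0],[0,0,0],[0,0,0],[0,0,0],[0,0,0],[0,0,0]]}';python3 go.py
python3 -m crank '{"gripper":[1,1,1,1,1,1,1,1,1,1,1,1],"delta_pos":[[1,0,0],[1,0,0],[1,0,0],[1,0,0],[1,0,0],[1,0,0],[1,0,0],[1,0,0],[1,0,0],[0.5,0,0],[0,0,0],[0,0,0]],"angular":[[0,0,0],[0,0,0],[0,0,0],[0,0,0],[0,0,0],[0,0,0],[0,0,0],[0,0,0],[0,0,0],[0,0,0],[0,0,0],[0,0,0]]}';python3 go.py
python3 look.py scene 0 0 640 400 1.2 pics/s17.png;python3 look.py top 0 0 640 400 1.2 pics/t17.png
```

```text
time: 27.58
ee_pos: [0.4531, -0.1866, 0.0746]
eef_rot: [-2.217, 2.181, -0.068]
ft_force: [0.3, 0.8, -0.8]
opening: 0.0753
t 27.58 pos [ 0.45 -0.19  0.07] x az -89.1 z [ 0.05 -0.01 -1.  ] F [ 0.3  0.8 -0.8] op 0.0753 q [ 0.27  0.6   0.1   2.13 -0.18  0.37 -1.04]
time: 28.58
ee_pos: [0.4431, -0.2621, 0.2677]
eef_rot: [-2.224, 2.17, -0.067]
ft_force: [-0.7, 0.3, 0.3]
opening: 0.094
t 28.58 pos [ 0.44 -0.26  0.27] x az -88.6 z [ 0.06 -0.01 -1.  ] F [-0.7  0.3  0.3] op 0.094 q [ 0.34  0.34  0.2   1.86 -0.11  0.9  -0.94]
time: 29.58
ee_pos: [0.4423, -0.4635, 0.2794]
eef_rot: [-2.218, 2.176, -0.076]
ft_force: [-0.0, -0.1, 0.1]
opening: 0.0942
t 29.58 pos [ 0.44 -0.46  0.28] x az -88.9 z [ 0.06 -0.01 -1.  ] F [-0.  -0.1  0.1] op 0.0942 q [ 0.65  0.53  0.22  1.51 -0.17  1.08 -0.64]
```

View pics/s17.png

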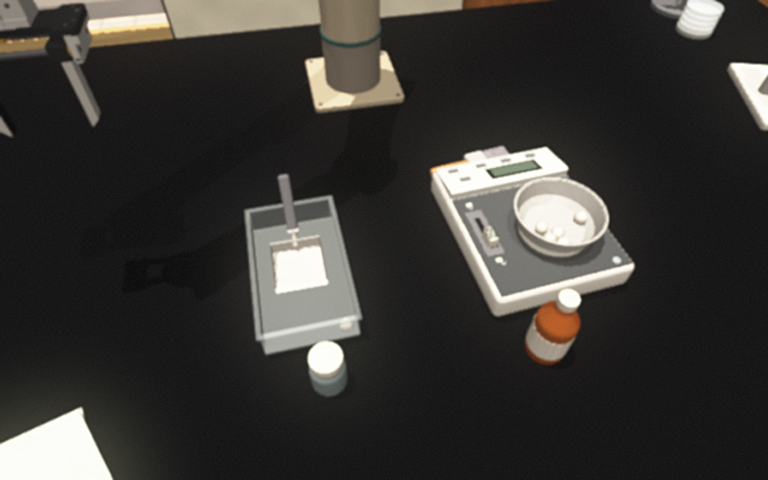

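View pics/t17.png

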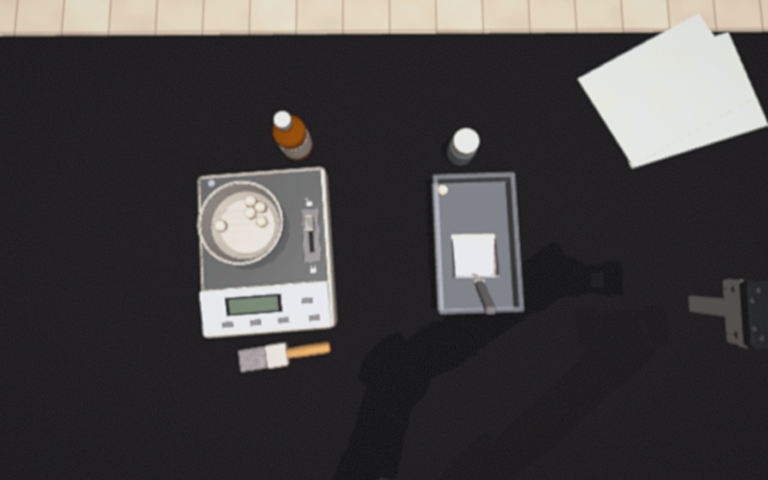

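The top view shows five pieces in the bowl, around (245,210), and one in the tub at (443,190). The scoop is in the tub at (474,256), and the jar, bottle and brush are where they were. Last, I'll measure the lock in the top view.

Run:
```python
from h import *
f=load("top_last.npz")
cv2.imwrite("pics/t18.png",cv2.resize(f["color"][130:290,155:290,::-1],None,fx=3.7,fy=3.7,interpolation=cv2.INTER_CUBIC))
```

```text
(no output)
```

View pics/t18.png

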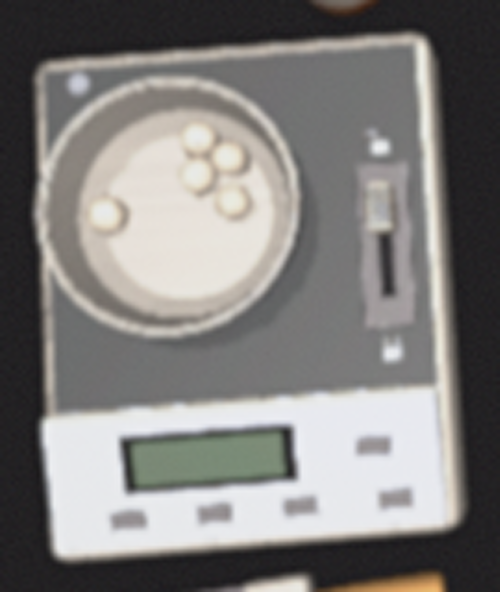

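```bash
python3 -c "
from cell import close_job,get_obs
print(get_obs()['time'],close_job())"
```

```text
the job is handed in; nothing more can be done
29.6833 None
```

I did the job in the order asked and handed it in at 29.7 s of the 67 s allowed.

- **Lock:** I pushed it twice with shut fingers. The second push reached about 26 N and the fingers stopped at the same place as the first (x ≈ 0.562 m). My picture measurements put its travel at about 35–40 mm, which is not precise enough alone to prove the full 40 mm. I take it to be at the end stop because 26 N moved it no further.
- **Pieces:** One scoopful put five pieces in the bowl. The sixth is still in the tub, nothing was spilled, and the fingers did not touch the pieces.
- **Scoop:** It stands on the tub floor again, about 17 mm ahead of where it started, and is released. The arm stands clear of everything.
- **Other things:** By eye in the last pictures, the jar, bottle and brush are where they were. I did not measure their positions.

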